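# Select the third position on the latch tester's H-gate

## Task

In the open bench drawer a small selector box has a gearstick-like lever in an H-shaped gate. Push the lever with the fingertips, without ever pinching its knob, to the third position: to the crossway if it is not there already, across to the right-hand side, then forward (away from the robot) fully home at the end of the right front slot. Leave the loose parts in the drawer where they lie.

Things in the scene. Friction and masses are not known exactly. Their poses are not given: they have to be found in the camera images.
- selector: Fixed selector box, green housing, 160 (x) x 150 (y) x 87.5 mm high, 12 mm foot flanges at its left and right. Origin: centre of its underside, on the drawer floor, 16 mm above the work surface (drawer walls reach 62 mm above it). Its x axis is forward (away from the robot), y left, z up; yawed up to 0.3 rad.
- gate (a point): Centre of the bare steel gate plate's top, 87.5 mm above the selector's origin; axes as the selector's. The H: two fore-and-aft slots, 22 mm left and right of this point, joined by one crossway through it; slots end 34 mm before and behind. First slot left front, second left back, third right front, fourth right back.
- across (a joint): Sideways tilt of the lever, rad: negative left, positive right, stops at -0.33 (left column) and +0.33 (right column). It crosses freely only while fore is within about 0.06 of 0. Starts in the left column, at -0.33 to -0.30.
- fore (a joint): Fore and aft tilt of the lever, rad: positive forward, 0 in the crossway, stops at -0.36 (end of a back slot) and +0.36 (end of a front slot). Starts anywhere from -0.30 to 0.30.
- pivot (a point): Centre of the lever's gimbal, 20 mm above the selector's origin; axes as the selector's. The knob's centre is 140 mm from it: in the selector's axes at x = 0.14 sin(fore), y = -0.14 cos(fore) sin(across), z = 0.14 cos(fore) cos(across) from this point.
- knob (a point): Centre of the lever's knob, a black round barrel 35 mm across and 36 mm high, on a bare steel stem 10 mm thick. It travels about 49 mm either way fore and aft, 45 mm to either side, and dips as the lever tilts. The lever has friction (about 2 N at the knob), no spring, and stays where it is left. Axes turn with the lever.
- gauge: Brass striker gauge, loose: a 70 x 40 x 6 mm plate with an upright wire loop, 40 mm high in all. Origin: centre of its underside. A bystander.
- cover: Black zinc latch cover, loose, 75 x 52 x 17 mm. Origin: centre of its underside. A bystander.
- lock_knob: Chromed lock knob, loose, standing upright on a 26 mm flange, 52 mm high. Origin: centre of its underside. A bystander.
- retainer: Blue plastic seal retainer, loose, a channel 88 x 20 x 12 mm. Origin: centre of its underside. A bystander.

How it is judged:
By the outcome, as a careful person would: the job done as asked, in the order asked, and still so for the second after the job is handed in, with the robot touching nothing.
It also fails if it takes over 51 s, if anything falls off the work surface, if the arm or the gripper's body presses on something with over 40 N, if the wrist force passes 120 N, or if a joint passes its speed limit or range.

## Robot

A 6-joint arm with a two-finger parallel gripper is mounted at the origin on the work surface. World frame = base frame: x ahead of the robot, y to its left, z up, the work surface at z = 0. Lengths are in mm, angles in rad, forces in N, time in s.
With the tool pointing down it reaches from about 375 to 975 mm from the base axis. Payload 3.8 kg.
Tool frame: the origin (TCP) lies at the very end of the fingers, on their centre line; the grasp point (between the pads) lies 19 mm behind it (robot.hold_point_z is the distance from the TCP to the grasp point, in mm); z points along the fingers, y is the direction in which the jaws open and shut (so a half turn about z gives the same grasp; the last joint's range is limited). The gripper opens to 85 mm and grips with 20 to 120 N. Pads are 22 mm wide; open, the fingers measure 114 mm over their backs; the gripper's body (76 mm by 85 mm) begins 54 mm behind the grasp point. The pads swing forward as they close: fully open they stand 13 mm farther back than shut.
Start: joints at [-1.216, 0.264, 1.604, -0, 1.274, -0.037], TCP at [257.745, -623.847, 231.28] pointing down, gripper open.
Joint ranges: [-2.63, 2.63], [-0.94, 2.18], [0.31, 2.57], [-1.31, 4.45], [0, 2.66], [-2.55, 2.55]. Speed limits (rad/s): [2.57, 2.57, 3.14, 3.14, 3.14, 3.14].

## Interface

Orientations are given as a rotation vector (axis times angle).
In Python, from bench import robot gives the robot as it stands.
- The arm moves only by the tool arm_command, never from a script. Its argument "plan" is a list that holds one entry, the list of rows, each a list of 7 numbers: the gripper command: -1 is shut, 1 is fully open, values between are in proportion, then the shift along the tool's x, y, z in m, then the turn, a rotation vector about the tool's x, y, z in degrees. A call has 1 to 5 rows; each row is the pose to reach, as a shift and turn from the pose commanded when the call began, along the tool's axes at that moment; what a row does not reach only later rows make up. A row lasts 1/10 s, in which the tool goes at most 50 mm and 8.59 degrees, less where a joint would pass 70% of its speed; a pose out of reach is approached as far as the arm can. A call with a gripper value outside its range is refused whole. The fingers move at their own pace and stop on an object; "force" is the grip in N (left out, the last holds). Time passes only in rows, so rows that repeat a pose let the fingers close. It gives the time, the measured TCP pose, the force and the opening at its end, in the units of the state.
- robot.observe(): the state, without advancing time (a new reading comes with each control period).
- robot.read_camera(name): name is "side" or "top"; returns a dict with "image" (480x640x3 uint8, blue, green, red), "z_map" (480x640 float32, mm along the optical axis (not along the pixel's ray), 0 where there is no reading), "fx", "fy", "cx", "cy" (pixels), "dist" ([k1, k2, p1, p2, k3] as OpenCV has them; the pictures are not rectified), "T" (4x4, takes a point from camera to world coordinates). Camera axes: x right, y up, looking along -z (the intrinsics and any distortion apply to the point x, -y, -z); pixel columns grow to the right and rows downward; lengths in mm; the calibration is good to about 2 mm. A picture is of the moment at which its call begins.
- robot.finish_job(): hands the job in, once; it reports no verdict.
The state is a dict: "clock": time; "joint_positions": joint angles; "joint_vel": joint speeds; "effort": joint torques, N m; "ee_pos": TCP position; "ee_rot": TCP orientation; "contact_force": force on the tool from outside, world axes, zero at the start; "torque": the same for the moment, N m; "gripper_width": opening from 0.0 (shut) to 1.0 (fully open).
Only numpy, scipy, OpenCV 4.12 (cv2) and the standard library are available. Lean on these libraries where they do the work, as an engineer would, in place of code of your own. Each camera call takes 0.05 s, during which the arm holds its last target. There are 200 camera calls.

## Working session

There is one attempt and no reset: what is moved stays moved. The work goes in short steps, Python scripts to look and compute and a tool call to move; the robot and the scene stay as the last step left them, time stands still between calls to the robot, and variables do not carry over. Pictures are saved under pics/ and viewed, about 8 in all and at most 12, crops included, and the job is handed in when it is done.

Besides the shell and the picture viewer there is one more tool, called after ">>>" by a JSON object that holds its "fn" and its "kwargs", one argument or row to a line. arm_command: Moves the arm, as the interface text tells. Its arguments: {"type":"object","properties":{"plan":{"type":"array"},"force":{"type":"number"}},"required":["plan"]}

```bash
mkdir -p pics; ls; cat > h.py <<'E'
from bench import robot
import numpy as np, cv2
def grab(n):
    c=robot.read_camera(n); np.savez('/tmp/%s.npz'%n,**{k:np.array(v) for k,v in c.items()}); return c
def load(n): return dict(np.load('/tmp/%s.npz'%n))
def pt(c,u,v,z=None,wz=None):
    K=np.array([[c['fx'],0,c['cx']],[0,c['fy'],c['cy']],[0,0,1]],float)
    x,y=cv2.undistortPoints(np.array([[[u,v]]],float),K,np.array(c['dist'],float))[0,0]
    T=np.array(c['T']); d=np.array([x,-y,-1.]); 
    if wz is not None:
        dw=T[:3,:3]@d; return T[:3,3]+dw*(wz-T[2,3])/dw[2]
    if z is None:
        p=c['z_map'][int(v)-1:int(v)+2,int(u)-1:int(u)+2]; p=p[p>0]; z=np.median(p) if p.size else np.nan
    return T[:3,:3]@(d*z)+T[:3,3]
E
python3 - <<'E'
from h import *
np.set_printoptions(precision=3,suppress=True)
for n in('top','side'):
    c=grab(n); cv2.imwrite('pics/%s0.png'%n,c['image']); print(n,c['T'],c['fx'],c['dist'])
print(robot.observe())
E
```

```text
pics
top [[  0.018   0.994  -0.105 516.521]
 [ -1.      0.018   0.001  36.539]
 [  0.002   0.105   0.994 911.917]
 [  0.      0.      0.      1.   ]] 444.7853664135395 [-0.059  0.     0.     0.     0.   ]
side [[   0.98     0.141   -0.141  501.755]
 [  -0.198    0.644   -0.739 -517.478]
 [  -0.013    0.752    0.659  596.53 ]
 [   0.       0.       0.       1.   ]] 546.9995921440649 [-0.16  0.    0.    0.    0.  ]
{'clock': 0.1, 'joint_positions': array([-1.216,  0.265,  1.605, -0.   ,  1.274, -0.037]), 'joint_vel': array([ 0.001, -0.001, -0.003, -0.001,  0.002, -0.001]), 'effort': array([  0.001, -51.671, -36.859,  -0.   ,   0.006,  -0.   ]), 'ee_pos': array([ 257.49 , -623.233,  230.067]), 'ee_rot': array([-3.08 , -0.611,  0.001]), 'contact_force': array([-0.005, -0.158,  0.059]), 'torque': array([-0.003, -0.02 ,  0.042]), 'gripper_width': 0.9988205883860252}
```

View pics/top0.png

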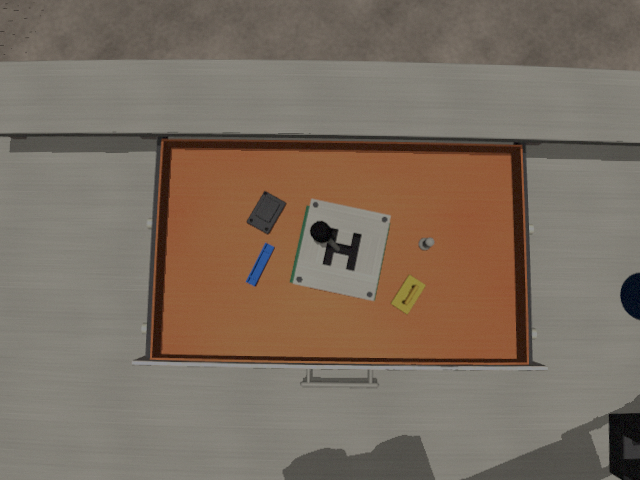

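View pics/side0.png

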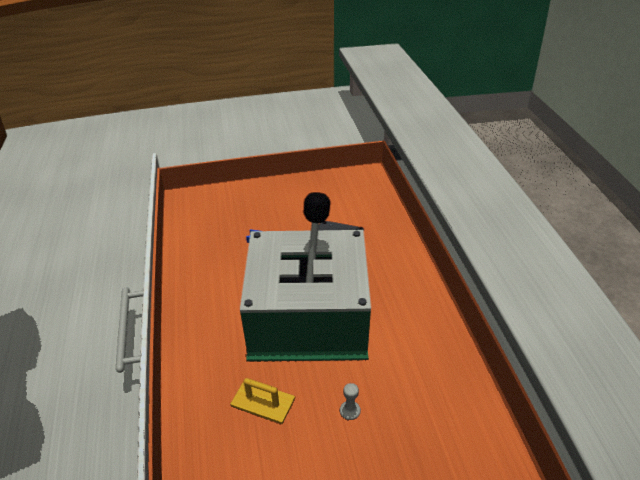

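The top view shows the plate's corner screws at about (315,205), (385,219), (369,294) and (299,279), and the knob at (320,232), left and somewhat forward. In the side view the knob is at (317,207). The loose parts lie clear of the box.

```bash
cat >> h.py <<'E'
from scipy.optimize import least_squares
def proj(c,P):
    T=np.array(c['T']); q=np.linalg.inv(T)@np.r_[P,1]; p=np.array([q[0],-q[1],-q[2]])
    K=np.array([[c['fx'],0,c['cx']],[0,c['fy'],c['cy']],[0,0,1]],float)
    return cv2.projectPoints(p.reshape(1,3),np.zeros(3),np.zeros(3),K,np.array(c['dist'],float))[0].ravel()
def knobsel(f,a): return np.array([140*np.sin(f),-140*np.cos(f)*np.sin(a),20+140*np.cos(f)*np.cos(a)])
def towrld(g,yaw,p): 
    c,s=np.cos(yaw),np.sin(yaw); return np.array([g[0]+c*p[0]-s*p[1],g[1]+s*p[0]+c*p[1],16+p[2]])
E
python3 - <<'E'
from h import *
np.set_printoptions(precision=3,suppress=True)
t=load('top'); s=load('side')
P=[pt(t,u,v,wz=103.5) for u,v in((315,205),(385,219),(369,294),(299,279))]
S=[pt(s,u,v,wz=103.5) for u,v in((356.5,234),(362,301),(248.5,302),(257,235))]
for Q in(P,S):
    print(np.array(Q),np.mean(Q,0)); fw=(Q[0]+Q[1]-Q[2]-Q[3]); lf=Q[0]+Q[3]-Q[1]-Q[2]
    print('yaw',np.arctan2(fw[1],fw[0]),np.arctan2(-lf[0],lf[1]))
print('z',pt(t,340,280),pt(t,360,220))
g=(np.mean(P,0)+np.mean(S,0))/2
def blob(c,u,v,r=18):
    m=(c['image'].max(2)<45).astype(np.uint8); n,l,st,ce=cv2.connectedComponentsWithStats(m); k=l[v,u]; print(st[k],ce[k]); return ce[k]
kt=blob(t,319,232); ks=blob(s,317,207)
print('depth pts',pt(t,319,231),pt(s,317,207))
fw=(P[0]+P[1]-P[2]-P[3]); yaw=np.arctan2(fw[1],fw[0])
r=least_squares(lambda x: np.r_[proj(s,towrld(g,yaw,knobsel(*x)))-ks, .5*(proj(t,towrld(g,yaw,knobsel(*x)))-np.array([319.5,232]))],[.1,-.3])
print('g',g,'yaw',yaw,'fore,across',r.x,r.fun, towrld(g,yaw,knobsel(*r.x)))
E
```

```text
[[661.044  50.524 103.5  ]
 [637.339 -78.633 103.5  ]
 [499.98  -50.136 103.5  ]
 [524.803  76.878 103.5  ]] [580.791  -0.342 103.5  ]
yaw -0.1978547426148745 -0.18721382633119094
[[662.618  50.945 103.5  ]
 [637.504 -74.969 103.5  ]
 [500.366 -47.319 103.5  ]
 [525.406  78.794 103.5  ]] [581.473   1.863 103.5  ]
yaw -0.19960472839266769 -0.19643556559136324
z [524.328   2.542 101.571] [634.787 -32.721 102.459]
[310 221  28  22 407] [322.732 232.224]
[304 193  26  31 653] [316.426 207.464]
depth pts [603.106  41.686 186.012] [602.3    25.431 179.556]
g [581.132   0.761 103.5  ] yaw -0.1978547426148745 fore,across [ 0.106 -0.312] [-0.064 -0.343  0.345 -0.17 ] [604.115  39.788 168.471]
```

```bash
cat >> h.py <<'E'
from scipy.spatial.transform import Rotation as Ro
G=np.array([581.,1.,103.5]); YAW=-.197
def tool(x,y,z):
    "target in selector xy (mm), world z -> shift in tool axes; prints state"
    o=robot.observe(); R=Ro.from_rotvec(o['ee_rot']); 
    w=towrld(G,YAW,[x,y,z-16]); e=o['ee_pos']; c,s=np.cos(YAW),np.sin(YAW); d=e-G
    print('t',round(float(o['clock']),2),'sel xy',np.round([c*d[0]+s*d[1],-s*d[0]+c*d[1]],1),'z',e[2].round(1),'F',np.round(o['contact_force'],1),'w',round(float(o['gripper_width']),2))
    print('shift m',np.round(R.inv().apply(w-e)/1000,4))
E
python3 - <<'E'
from h import *
np.set_printoptions(precision=3,suppress=True)
o=robot.observe();R=Ro.from_rotvec(o['ee_rot']).as_matrix();print(R)
S=Ro.from_euler('z',YAW).as_matrix()
for sg in(1,-1):
    T=S@np.diag([sg,-sg,-1.]); print(sg,Ro.from_matrix(R.T@T).as_rotvec(degrees=True))
tool(62,43,235)
E
```

```text
[[ 0.924  0.382 -0.001]
 [ 0.382 -0.924  0.002]
 [ 0.    -0.002 -1.   ]]
1 [-0.115  0.03  33.733]
-1 [  -0.04    -0.151 -146.267]
t 0.1 sel xy [-195.1 -675.5] z 230.1 F [-0.  -0.2  0.1] w 1.0
shift m [ 0.613 -0.455 -0.004]
```

>>> {"fn": "arm_command", "kwargs": {
  "plan": [
    [[-1,0.038,-0.028,-0.004,0,0,6.7],[-1,0.076,-0.056,-0.006,0,0,13.5],[-1,0.114,-0.084,-0.008,0,0,20.2],[-1,0.152,-0.112,-0.01,0,0,27],[-1,0.19,-0.14,-0.012,0,0,33.7]]
  ]
}}

```text
clock: 0.6
ee_pos: [380.3, -420.0, 242.8]
ee_rot: [-3.125, 0.316, 0.001]
contact_force: [0.2, 0.5, 0.5]
gripper_width: 0.142
```

```bash
python3 -c "
from h import *
tool(62,43,240); print(robot.observe()['joint_positions'],robot.observe()['ee_rot'])"
```

```text
t 0.6 sel xy [-114.5 -452.1] z 242.8 F [0.2 0.5 0.5] w 0.14
shift m [ 0.1741 -0.4959  0.003 ]
[-8.79025908e-01  5.28447492e-02  1.82526615e+00  1.58244034e-04
  1.26433930e+00  8.93470272e-01] [-3.12491660e+00  3.16295856e-01  7.92837240e-04]
```

>>> {"fn": "arm_command", "kwargs": {
  "plan": [
    [[-1,0.016,-0.045,0,0,0,0],[-1,0.032,-0.09,0,0,0,0],[-1,0.048,-0.135,0,0,0,0],[-1,0.064,-0.18,0,0,0,0],[-1,0.08,-0.225,0,0,0,0]]
  ]
}}

```text
clock: 1.1
ee_pos: [502.6, -214.9, 242.9]
ee_rot: [-3.126, 0.308, 0.001]
contact_force: [0.2, -0.7, -0.1]
gripper_width: -0.005
```

>>> {"fn": "arm_command", "kwargs": {
  "plan": [
    [[-1,0.016,-0.045,0,0,0,0],[-1,0.032,-0.09,0,0,0,0],[-1,0.048,-0.135,0,0,0,0],[-1,0.064,-0.18,0,0,0,0],[-1,0.08,-0.225,0,0,0,0]]
  ]
}}

```text
clock: 1.6
ee_pos: [625.0, -9.9, 242.8]
ee_rot: [3.126, -0.308, -0.001]
contact_force: [0.6, -0.8, 0.1]
gripper_width: 0.002
```

```bash
python3 -c "
from h import *
tool(62,43,155); print(robot.observe()['joint_positions'],robot.observe()['ee_rot'])"
```

```text
t 1.6 sel xy [45.3 -2. ] z 242.8 F [ 0.6 -0.8  0.1] w 0.0
shift m [ 0.0168 -0.0451  0.0877]
[-5.55489319e-02  1.64091835e-01  1.70262319e+00 -1.60031215e-04
  1.27561971e+00  1.71144358e+00] [ 3.12631196e+00 -3.07599237e-01 -1.15430981e-03]
```

>>> {"fn": "arm_command", "kwargs": {
  "plan": [
    [[-1,0.012,-0.03,0,0,0,0],[-1,0.022,-0.045,0,0,0,0],[-1,0.022,-0.045,0.03,0,0,0],[-1,0.022,-0.045,0.06,0,0,0],[-1,0.022,-0.045,0.087,0,0,0]]
  ]
}}

```text
clock: 2.1
ee_pos: [654.6, 27.3, 154.7]
ee_rot: [3.126, -0.308, -0.002]
contact_force: [-0.6, 0.4, -1.1]
gripper_width: 0.007
```

```bash
python3 -c "
from h import *
c=grab('side'); t=grab('top')
im=np.hstack([cv2.resize(c['image'][150:330,220:420],None,fx=2,fy=2),cv2.resize(t['image'][160:340,240:440],None,fx=2,fy=2)])
cv2.imwrite('pics/a1.png',im); tool(35,43,155)"
```

```text
t 2.2 sel xy [63.5 39.3] z 150.6 F [-1.3 -0.1 -0.7] w 0.0
shift m [-0.0285 -0.0037 -0.0041]
```

View pics/a1.png

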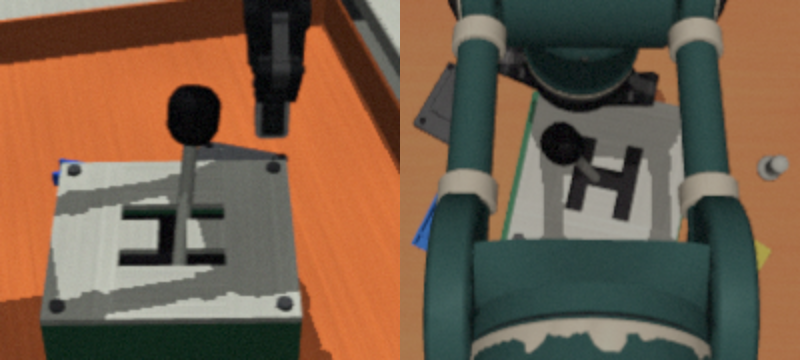

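The fingertips (side crop about (272,120)) stand in front of the knob (193,115) and clear of it. I'll push backward in small steps.

>>> {"fn": "arm_command", "kwargs": {
  "plan": [
    [[-1,-0.008,-0.004,-0.004,0,0,0],[-1,-0.013,-0.004,-0.004,0,0,0],[-1,-0.018,-0.004,-0.004,0,0,0],[-1,-0.022,-0.004,-0.004,0,0,0],[-1,-0.025,-0.004,-0.004,0,0,0]]
  ]
}}

```text
clock: 2.7
ee_pos: [632.1, 36.9, 162.0]
ee_rot: [-3.126, 0.308, -0.006]
contact_force: [3.1, -0.8, 2.0]
gripper_width: -0.001
```

```bash
cat >> h.py <<'E'
def lever():
    "fit fore, across to the knob's dark blob in the side view"
    s=grab('side'); tool(0,0,155)
    m=(s['image'].max(2)<50).astype(np.uint8)[150:330,220:420]
    m=cv2.morphologyEx(m,cv2.MORPH_OPEN,np.ones((9,9),np.uint8))
    n,l,st,ce=cv2.connectedComponentsWithStats(m)
    for k in range(1,n):
        c=ce[k]+[220,150]
        r=least_squares(lambda x: proj(s,towrld(G,YAW,knobsel(*x)))-c,[0,0])
        print('blob',st[k],'fore,across',r.x.round(3),'res',np.abs(r.fun).max().round(2),'knob sel',knobsel(*r.x).round(1))
    cv2.imwrite('pics/l.png',cv2.resize(s['image'][150:330,220:420],None,fx=3,fy=3))
E
python3 -c "
from h import *
lever()"
```

```text
t 2.75 sel xy [42.6 45.2] z 161.8 F [0.6 0.2 1.5] w -0.0
shift m [-0.0427  0.0452  0.0066]
blob [102   0  13  27 310] fore,across [ 0.166 -0.638] res 39.91 knob sel [ 23.1  82.3 130.9]
blob [122   0  13  21 229] fore,across [ 0.284 -0.637] res 45.52 knob sel [ 39.3  79.9 128. ]
blob [108  28  20  33 496] fore,across [ 0.28  -0.637] res 12.58 knob sel [ 38.6  80.1 128.2]
blob [ 83  43  25  29 636] fore,across [ 0.095 -0.31 ] res 0.0 knob sel [ 13.2  42.5 152.7]
blob [  23  162  126   18 2220] fore,across [0.023 0.909] res 0.0 knob sel [   3.1 -110.4  106. ]
```

>>> {"fn": "arm_command", "kwargs": {
  "plan": [
    [[-1,-0.004,0,0.003,0,0,0],[-1,-0.008,0,0.003,0,0,0],[-1,-0.011,0,0.003,0,0,0],[-1,-0.013,0,0.003,0,0,0],[-1,-0.013,0,0.003,0,0,0]]
  ]
}}

```text
clock: 3.25
ee_pos: [618.1, 39.5, 157.1]
ee_rot: [3.126, -0.308, -0.001]
contact_force: [1.7, 0.2, 1.4]
gripper_width: 0.0
```

```bash
python3 -c "
from h import *
lever()"
```

```text
t 3.3 sel xy [28.9 45. ] z 157.1 F [ 1.  -0.5  0.7] w 0.0
shift m [-0.029   0.045   0.0021]
blob [ 90   0  13  29 332] fore,across [ 0.081 -0.638] res 38.21 knob sel [ 11.3  83.1 132.1]
blob [110   0  13  28 313] fore,across [ 0.211 -0.638] res 40.46 knob sel [ 29.3  81.5 130. ]
blob [  73   32   43   40 1116] fore,across [ 0.084 -0.504] res 0.0 knob sel [ 11.7  67.4 142.1]
blob [  23  162  126   18 2210] fore,across [0.023 0.909] res 0.0 knob sel [   3.3 -110.5  106. ]
```

>>> {"fn": "arm_command", "kwargs": {
  "plan": [
    [[-1,0.025,0,0,0,0,0],[-1,0.03,-0.03,0,0,0,0],[-1,0.02,-0.05,0,0,0,0],[-1,-0.015,-0.052,0,0,0,0],[-1,-0.029,-0.052,0,0,0,0]]
  ]
}}

```text
clock: 3.8
ee_pos: [597.2, 97.0, 155.8]
ee_rot: [3.126, -0.306, -0.007]
contact_force: [0.3, -1.1, 0.4]
gripper_width: -0.002
```

```bash
python3 -c "
from h import *
lever()"
```

```text
t 3.85 sel xy [-4.2 96.9] z 155.9 F [-2.1  0.3  0.8] w 0.0
shift m [0.004  0.0969 0.001 ]
blob [  71    0   27   72 1243] fore,across [-0.017 -0.635] res 12.36 knob sel [ -2.4  83.  132.7]
blob [  22  162  128   18 2238] fore,across [0.022 0.909] res 0.0 knob sel [   3.1 -110.4  106. ]
```

View pics/l.png

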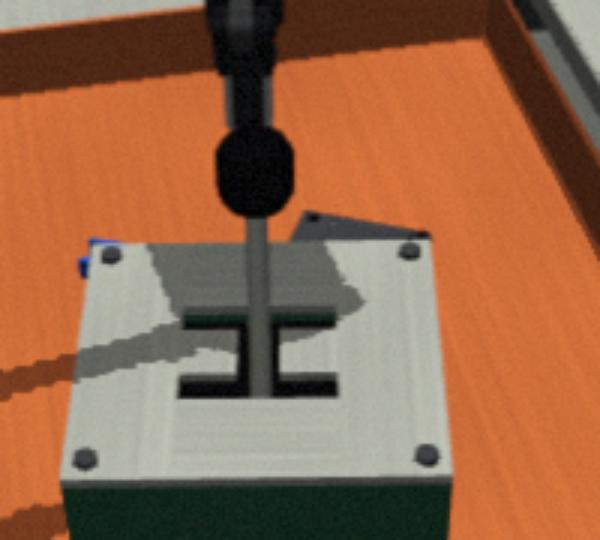

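The stem (260,380) sits centred on the crossway (240–278), and the fingers are to the left of the knob. Next I push right.

>>> {"fn": "arm_command", "kwargs": {
  "plan": [
    [[-1,0.003,0.015,0,0,0,0],[-1,0.003,0.027,0,0,0,0],[-1,0.003,0.039,0,0,0,0],[-1,0.003,0.051,0,0,0,0],[-1,0.003,0.06,0,0,0,0]]
  ]
}}

```text
clock: 4.35
ee_pos: [591.8, 34.8, 157.6]
ee_rot: [3.126, -0.31, 0.001]
contact_force: [0.6, 1.4, 0.5]
gripper_width: 0.002
```

```bash
python3 -c "
from h import *
lever()"
```

```text
t 4.4 sel xy [ 3.7 34.2] z 157.3 F [ 0.4 -0.8  1. ] w -0.0
shift m [-0.0036  0.0342  0.0024]
blob [ 68   0  33  35 757] fore,across [ 0.003 -0.636] res 37.78 knob sel [  0.5  83.1 132.6]
blob [  71   37   27   50 1066] fore,across [-0.001 -0.177] res 0.0 knob sel [-1.000e-01  2.470e+01  1.578e+02]
blob [  22  162  127   18 2222] fore,across [0.021 0.909] res 0.0 knob sel [   2.9 -110.4  106. ]
```

>>> {"fn": "arm_command", "kwargs": {
  "plan": [
    [[-1,-0.003,0.01,0,0,0,0],[-1,-0.003,0.02,0,0,0,0],[-1,-0.003,0.029,0,0,0,0],[-1,-0.003,0.036,0,0,0,0],[-1,-0.003,0.041,0,0,0,0]]
  ]
}}

```text
clock: 4.9
ee_pos: [579.9, -3.6, 156.8]
ee_rot: [3.126, -0.309, -0.002]
contact_force: [-0.4, 2.2, -1.7]
gripper_width: 0.001
```

```bash
python3 -c "
from h import *
lever()"
```

```text
t 4.95 sel xy [-0.2 -5.3] z 156.8 F [-0.4  1.  -0.2] w -0.0
shift m [ 0.0002 -0.0053  0.0018]
blob [  48    0   63   52 1803] fore,across [-0.043 -0.634] res 31.42 knob sel [ -6.1  82.9 132.7]
blob [  70   60   28   52 1147] fore,across [-0.007  0.17 ] res 0.0 knob sel [ -0.9 -23.7 158. ]
blob [  22  162  127   18 2222] fore,across [0.021 0.909] res 0.0 knob sel [   2.9 -110.4  106. ]
```

View pics/l.png

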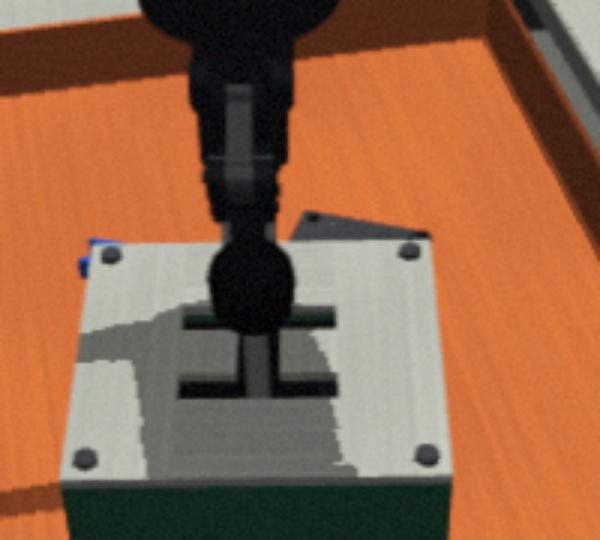

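The knob (252,285) is now well right of centre. I'll continue to the stop gently.

>>> {"fn": "arm_command", "kwargs": {
  "plan": [
    [[-1,0,0.003,0,0,0,0],[-1,0,0.005,0,0,0,0],[-1,0,0.007,0,0,0,0],[-1,0,0.008,0,0,0,0],[-1,0,0.008,0,0,0,0]]
  ]
}}

```text
clock: 5.45
ee_pos: [578.9, -10.8, 157.3]
ee_rot: [3.126, -0.308, -0.0]
contact_force: [-0.0, 2.0, -0.6]
gripper_width: 0.0
```

```bash
python3 -c "
from h import *
tool(0,0,155)"
```

```text
t 5.45 sel xy [  0.2 -12. ] z 157.3 F [-0.   2.  -0.6] w 0.0
shift m [-0.0002 -0.012   0.0023]
```

>>> {"fn": "arm_command", "kwargs": {
  "plan": [
    [[-1,0,0.002,0,0,0,0],[-1,0,0.004,0,0,0,0],[-1,0,0.005,0,0,0,0],[-1,0,0.006,0,0,0,0],[-1,0,0.006,0,0,0,0]]
  ]
}}

```text
clock: 5.95
ee_pos: [577.8, -16.2, 157.1]
ee_rot: [-3.125, 0.308, 0.0]
contact_force: [0.4, 4.6, -2.4]
gripper_width: -0.002
```

>>> {"fn": "arm_command", "kwargs": {
  "plan": [
    [[-1,0,0.001,0,0,0,0],[-1,0,0.002,0,0,0,0],[-1,0,0.002,0,0,0,0]]
  ]
}}

```text
clock: 6.25
ee_pos: [577.5, -17.7, 157.1]
ee_rot: [-3.125, 0.308, -0.0]
contact_force: [1.6, 6.4, -1.1]
gripper_width: 0.001
```

```bash
python3 -c "
from h import *
tool(0,0,155)"
```

```text
t 6.25 sel xy [  0.2 -19. ] z 157.1 F [ 1.6  6.4 -1.1] w 0.0
shift m [-0.0002 -0.019   0.0021]
```

The force is climbing against the stop (2 → 4.6 → 6.4 N), so I'll back off and go round behind the knob.

>>> {"fn": "arm_command", "kwargs": {
  "plan": [
    [[-1,0,-0.03,0,0,0,0],[-1,-0.03,-0.035,0,0,0,0],[-1,-0.062,-0.03,0,0,0,0],[-1,-0.064,0,0,0,0,0],[-1,-0.064,0.025,0.003,0,0,0]]
  ]
}}

```text
clock: 6.75
ee_pos: [508.9, -31.7, 154.9]
ee_rot: [3.125, -0.304, 0.001]
contact_force: [0.7, -0.2, -0.3]
gripper_width: 0.0
```

```bash
python3 -c "
from h import *
lever()"
```

```text
t 6.8 sel xy [-64.4 -49.4] z 154.2 F [-0.1 -2.3  0.3] w -0.0
shift m [ 0.0645 -0.0493 -0.001 ]
blob [   0    0   52  115 3609] fore,across [-0.507 -0.591] res 21.77 knob sel [-68.   68.2 121.6]
blob [ 70  87  28  32 746] fore,across [0.001 0.327] res 0.0 knob sel [  0.2 -45.  152.6]
blob [  22  162  127   18 2227] fore,across [0.02  0.909] res 0.0 knob sel [   2.8 -110.4  106. ]
```

View pics/l.png

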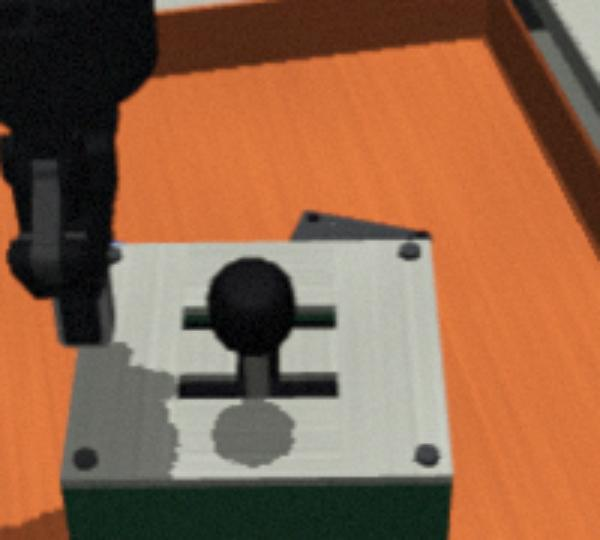

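The knob (252,305) fits fore 0.00, across 0.327, at the right stop in the crossway, with the fingers behind it (85,310). I'll push forward.

>>> {"fn": "arm_command", "kwargs": {
  "plan": [
    [[-1,0.02,-0.004,0.003,0,0,0],[-1,0.035,-0.004,0.003,0,0,0],[-1,0.046,-0.004,0.003,0,0,0],[-1,0.056,-0.004,0.004,0,0,0],[-1,0.065,-0.004,0.005,0,0,0]]
  ]
}}

```text
clock: 7.3
ee_pos: [574.7, -39.8, 149.3]
ee_rot: [3.126, -0.308, -0.001]
contact_force: [-1.2, 0.1, 0.9]
gripper_width: -0.004
```

>>> {"fn": "arm_command", "kwargs": {
  "plan": [
    [[-1,0.005,0,0.001,0,0,0],[-1,0.009,0,0.001,0,0,0],[-1,0.012,0,0.001,0,0,0],[-1,0.014,0,0.001,0,0,0],[-1,0.014,0,0.001,0,0,0]]
  ]
}}

```text
clock: 7.8
ee_pos: [587.7, -42.1, 147.9]
ee_rot: [-3.126, 0.308, 0.001]
contact_force: [-1.8, 0.6, -0.5]
gripper_width: 0.008
```

```bash
python3 -c "
from h import *
lever()"
```

```text
t 7.85 sel xy [ 15. -41.] z 148.0 F [-1.1  0.1 -1.1] w -0.01
shift m [-0.015 -0.041 -0.007]
blob [  57    0   73   79 3683] fore,across [ 0.062 -0.637] res 21.42 knob sel [  8.7  83.1 132.3]
blob [ 84  89  21  27 430] fore,across [0.094 0.305] res 0.0 knob sel [ 13.1 -41.9 152.9]
blob [108  90  29  30 711] fore,across [0.33  0.324] res 0.0 knob sel [ 45.4 -42.1 145.6]
blob [ 79 116  14  17 231] fore,across [0.018 0.526] res 0.0 knob sel [  2.6 -70.3 141.1]
blob [  22  162  127   18 2211] fore,across [0.021 0.91 ] res 0.0 knob sel [   2.9 -110.5  105.9]
```

>>> {"fn": "arm_command", "kwargs": {
  "plan": [
    [[-1,0.002,0,0,0,0,0],[-1,0.004,0,0,0,0,0],[-1,0.005,0,0,0,0,0],[-1,0.006,0,0,0,0,0],[-1,0.006,0,0,0,0,0]]
  ]
}}

```text
clock: 8.35
ee_pos: [593.2, -43.3, 147.9]
ee_rot: [-3.126, 0.308, 0.003]
contact_force: [-4.2, 1.6, -1.5]
gripper_width: -0.001
```

>>> {"fn": "arm_command", "kwargs": {
  "plan": [
    [[-1,0.001,0,0,0,0,0],[-1,0.002,0,0,0,0,0],[-1,0.002,0,0,0,0,0]]
  ]
}}

```text
clock: 8.65
ee_pos: [594.6, -43.5, 147.6]
ee_rot: [-3.126, 0.308, 0.005]
contact_force: [-5.7, 1.8, -1.1]
gripper_width: 0.002
```

```bash
python3 -c "
from h import *
lever()"
```

```text
t 8.7 sel xy [ 22. -41.] z 147.6 F [-4.8  1.4 -1.2] w -0.0
shift m [-0.022  -0.041  -0.0073]
blob [  64    0   73   80 3705] fore,across [ 0.118 -0.638] res 21.66 knob sel [ 16.5  82.8 131.7]
blob [ 90  88  22  28 455] fore,across [0.147 0.298] res 0.0 knob sel [ 20.5 -40.7 152.4]
blob [113  91  29  30 716] fore,across [0.374 0.325] res 0.0 knob sel [ 51.2 -41.6 143.5]
blob [ 79 105  14  28 368] fore,across [0.019 0.481] res 0.0 knob sel [  2.7 -64.7 144.1]
blob [  23  162  126   18 2203] fore,across [0.023 0.91 ] res 0.0 knob sel [   3.2 -110.5  105.9]
```

>>> {"fn": "arm_command", "kwargs": {
  "plan": [
    [[-1,0.002,0,0,0,0,0],[-1,0.003,0,0,0,0,0],[-1,0.003,0,0,0,0,0],[-1,0.003,0,0,0,0,0]]
  ]
}}

```text
clock: 9.1
ee_pos: [596.3, -43.8, 147.2]
ee_rot: [-3.126, 0.308, 0.009]
contact_force: [-8.8, 3.0, -0.0]
gripper_width: 0.003
```

>>> {"fn": "arm_command", "kwargs": {
  "plan": [
    [[-1,-0.02,0,0,0,0,0],[-1,-0.06,0,0,0,0,0],[-1,-0.1,0,-0.02,0,0,0],[-1,-0.12,0,-0.06,0,0,0],[-1,-0.13,0,-0.1,0,0,0]]
  ]
}}

```text
clock: 9.6
ee_pos: [470.0, -18.9, 249.3]
ee_rot: [3.126, -0.308, 0.002]
contact_force: [1.3, -0.2, -0.2]
gripper_width: 0.001
```

>>> {"fn": "arm_command", "kwargs": {
  "plan": [
    [[-1,0,0,0,0,0,0],[-1,0,0,0,0,0,0],[-1,0,0,0,0,0,0]]
  ]
}}

```text
clock: 9.9
ee_pos: [471.7, -19.1, 248.0]
ee_rot: [3.126, -0.308, 0.002]
contact_force: [0.7, 0.4, -1.1]
gripper_width: -0.001
```

```bash
python3 -c "
from h import *
lever(); cv2.imwrite('pics/end.png',load('side')['image'])"
```

```text
t 9.95 sel xy [-103.7  -41.2] z 247.3 F [ 0.3 -0.4  0.7] w 0.0
shift m [ 0.1038 -0.0412  0.0922]
blob [111  91  30  30 720] fore,across [0.362 0.324] res 0.0 knob sel [ 49.6 -41.7 144.1]
blob [ 79 105  14  27 360] fore,across [0.021 0.474] res 0.0 knob sel [  3.  -63.9 144.6]
blob [  22  162  127   18 2234] fore,across [0.019 0.909] res 0.0 knob sel [   2.7 -110.4  106. ]
```

View pics/end.png

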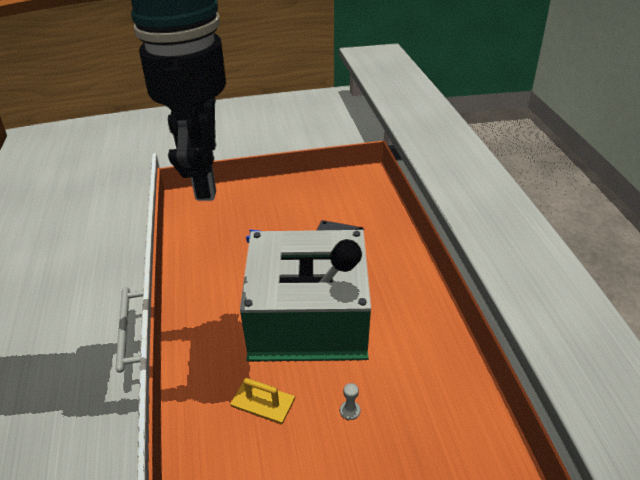

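The lever is fully home: the knob at (346,255) fits fore 0.36, across 0.32. The robot is clear and the loose parts are where they were.

```bash
python3 -c "
from h import *
print(robot.finish_job())"
```

```text
the job is handed in; nothing more can be done
None
```

The lever is in the third position, fully home at the end of the right front slot, and the job was handed in at about 10 s of the 51 s allowed. With the fingers shut the whole time, I pushed the knob back into the crossway, right to the stop, then forward; it was never pinched.

- **Lever position:** the final camera fit, with the arm withdrawn, gave fore 0.362 and across 0.324, against stops of 0.36 and 0.33. While I was still pressing it forward, the fit read 0.374, which is slightly past the stop and within camera error or give in the stop.
- **Forces:** the force built up against both stops, to about 6 N pushing right and about 9 N pushing forward, well above the lever's 2 N friction.
- **Loose parts:** the gauge and lock knob look unmoved in the last picture. The cover and retainer are mostly hidden behind the box there, but what shows of them is where it was, and the arm never came near them.

The hand-in gave no verdict, and none of my checks failed.

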